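# Scrape the coconut-shell chips into the scrap pan

### The job

Clear the four coconut-shell chips off the plank into the steel scrap pan at its left end: take the bench scraper from its stand, pry up the pan's lid with the blade and swing it right over so that it stays open, then wipe all the chips off the plank's end into the pan. Put the scraper back in its stand and leave the lid open. Touch the chips and the lid with the scraper only, not with the fingers, and do not shove or tip the jar, bowl, saucer or pounding stick.

Things in the scene. Friction and masses are not known exactly. Their poses are not given: they have to be found in the camera images.
- plank: fixed dark hardwood plank, 420 mm (its x) by 720 mm (its y) by 35 mm, on two cement blocks. Origin on the table under the plank's centre; the plank's flat top is 110 mm above the origin, its ends at y = +-360 mm. Its y axis runs towards the scrap pan at the +y (left) end
- pan: fixed steel scrap pan at the plank's left (+y) end, axes parallel to the plank's, 4 mm gap to the plank's end. Origin on the table under its centre. Rim 265 mm (x) by 162 mm (y), top of the rim at z = 100 mm (10 mm below the plank's top); inside 234 by 131 mm, inner floor at z = 3 mm. Front wall outside at x = -120 mm, its 4 mm thick rim flange reaches x = -132.5 mm
- pan_lid (a joint): angle of the pan's flat lid (160 mm wide in y, 3 mm thick, about 0.35 kg): 0 shut, 1.57 standing upright, 1.9 the stop, leaning back. Hinged along the pan's far (+x) edge, axis parallel to the pan's y; it swings freely, falls shut below 1.57 and falls back and stays open beyond. There is no handle: its front lip overhangs the pan's rim
- pan_hinge (a point): point on the lid's hinge axis at mid-width, in the pan's frame (134, 0, 103) mm; it does not move
- lid_lip (a point): middle of the lid's front edge (mid-thickness), 284 mm from the hinge axis; shut, it lies at pan (-150, 0, 103) mm, the lid's underside there at z = 101.5 mm, overhanging the rim flange by 17.5 mm with free space below
- scraper: bench scraper, 0.2 kg: flat steel blade 150 mm wide (x), 3 mm thick (y), reaching 72 mm below a blue handle 130 mm (x) by 28 mm (y) by 40 mm (z = 72 to 112 mm). Origin: middle of the blade's lower edge, z up to the handle. It starts upright in its stand, handle resting on the stand
- stand: fixed wooden scraper stand on the plank, 190 mm (x) by 63 mm (y) by 78 mm high, with a slot 170 mm (x) by 12 mm (y), open at the top, for the blade. Origin: centre of its underside on the plank; the parked scraper's origin is at (0, 0, 6) mm in it
- chip0: curved piece of light-brown coconut shell, 72 x 50 mm, 5 mm thick wall, lying dome up, its rim on the plank, about 19 mm high; 25 g. Origin: centre of its underside (rim plane), x along its length, z up
- chip1: curved piece of light-brown coconut shell, 66 x 54 mm, 5 mm thick wall, lying dome up, its rim on the plank, about 18 mm high; 25 g. Origin: centre of its underside (rim plane), x along its length, z up
- chip2: curved piece of light-brown coconut shell, 76 x 46 mm, 5 mm thick wall, lying dome up, its rim on the plank, about 19 mm high; 25 g. Origin: centre of its underside (rim plane), x along its length, z up
- chip3: curved piece of light-brown coconut shell, 68 x 48 mm, 5 mm thick wall, lying dome up, its rim on the plank, about 17 mm high; 25 g. Origin: centre of its underside (rim plane), x along its length, z up
- jar: orange plastic jar with a white twist cap, 76 mm across, 110 mm high, standing on the plank. Origin: centre of its underside
- bowl: clear glass bowl, 120 mm across, 60 mm high, on the plank. Origin: centre of its underside
- saucer: white melamine saucer, 130 mm across, 18 mm high, on the plank. Origin: centre of its underside
- pestle: small wooden pounding stick standing upright on the plank, 52 mm across at the foot, 130 mm high. Origin: centre of its underside

How it is judged:
By the outcome, as a careful person would: the job done as asked, in the order asked, and still so for the second after the job is handed in, with the robot touching nothing.
It also fails if it takes over 72 s, if anything falls off the work surface, if the arm or the gripper's body presses on something with over 40 N, if the wrist force passes 120 N, or if a joint passes its speed limit or range.

### The arm

A 6-joint arm with a two-finger parallel gripper is mounted at the origin on the work surface. World frame = base frame: x ahead of the robot, y to its left, z up, the work surface at z = 0. Lengths are in m, angles in rad, forces in N, time in s.
With the tool pointing down it reaches from about 0.425 to 0.95 m from the base axis. Payload 3.5 kg.
Tool frame: the origin (TCP) lies on the centre line of the jaws, within the pads' length; the fingertips stand 17 mm ahead of it and the grasp point (between the pads) lies 2 mm behind it; z points along the fingers, y is the line along which they close (so a half turn about z gives the same grasp; the last joint's range is limited). The gripper opens to 85 mm and grips with 20 to 120 N. Pads are 22 mm wide; open, the fingers measure 114 mm over their backs; the gripper's body (76 mm by 85 mm) begins 54 mm behind the grasp point. The pads swing forward as they close: fully open they stand 13 mm farther back than shut.
Start: joints at [1.173, 0.286, 1.577, -0, 1.279, -0.15], TCP at [0.166, 0.654, 0.248] pointing down, gripper open.
Joint ranges: [-2.77, 2.77], [-0.9, 2.22], [0.21, 2.48], [-1.53, 4.67], [0.24, 2.81], [-2.84, 2.84]. Speed limits (rad/s): [2.79, 2.79, 3.14, 3.14, 3.14, 3.14].

### API

Orientations are given as a unit quaternion [w, x, y, z].
In Python, from workcell import r, cams gives the robot as it stands.
- The arm moves only by the shell command python3 -m inch 'ROWS' [FORCE]. ROWS is JSON, a list of rows, each an object of numbers: "x", "y", "z": the shift along the tool's x, y, z in mm; "ax", "ay", "az": the turn, a rotation vector about the tool's x, y, z in degrees; "jaw": the closure in counts, from 0 (fully open) to 255 (shut). A call has exactly 10 rows; each row shifts and turns the commanded pose from where the row before left it, along the tool's axes as they then stand; what a row does not reach is not made up. A row lasts 1/10 s, in which the tool goes at most 50 mm and 8.59 degrees, less where a joint would pass 70% of its speed; a pose out of reach is approached as far as the arm can. A call is refused whole if a number of a shift passes 50 or a number of a turn 8.59, either way. A call with a gripper value outside its range is refused whole. The fingers move at their own pace and stop on an object; FORCE is the grip in N (left out, the last holds). Time passes only in rows, so rows that do not move let the fingers close, or fill a call up. It gives the time, the measured TCP pose, the force, the opening and the grip force at its end, in the units of the state.
- r.observe(): the state, without advancing time (a new reading comes with each control period).
- cams.grab_frame(name): name is "scene" or "top"; returns the picture (420x560x3 uint8, red, green, blue); there is no depth.
- cams.get_calibration(name): a dict with "fovy" (degrees; the focal length in pixels is half the picture's height over the tangent of half this angle, whatever the lens; pixels are square), "cx", "cy" (the principal point, pixels), "camera_from_world" (4x4, takes a point from world to camera coordinates). Camera axes: x right, y down, z forward; pixel columns grow to the right and rows downward; lengths in m; the calibration is good to about 2 mm. A picture is of the moment at which its call begins. get_calibration takes no time and is no camera call.
- r.close_job(): hands the job in; it is judged then, once.
The state is a dict: "clock": time; "joints": joint angles; "joint_velocities": joint speeds; "tau": joint torques, N m; "position": TCP position; "orientation": TCP orientation; "ft_force": force on the tool from outside, world axes, zero at the start; "torque": the same for the moment, N m; "opening": opening from 0.0 (shut) to 1.0 (fully open); "gripper_force": force on a finger pad.
Only numpy, scipy, OpenCV 4.12 (cv2) and the standard library are available. Lean on these libraries where they do the work, as an engineer would, in place of code of your own. Each camera call takes 0.05 s, during which the arm holds its last target. There are 200 camera calls.

## Working session

There is one attempt and no reset: what is moved stays moved. The work goes in short steps, Python scripts to look and compute and a shell command to move; the robot and the scene stay as the last step left them, time stands still between calls to the robot, and variables do not carry over. Pictures are saved under pics/ and viewed, at most 10 in all, crops included, and the job is handed in when it is done.

```bash
mkdir -p pics; ls; python3 - <<'E'
from workcell import r,cams
import cv2,numpy as np,json
o=r.observe();print({k:o[k] for k in('clock','position','orientation','ft_force','opening')})
for n in('scene','top'):
    f=cams.grab_frame(n);cv2.imwrite(f'pics/{n}0.png',f[...,::-1])
    c=cams.get_calibration(n);print(n,c['fovy'],c['cx'],c['cy'],np.round(c['camera_from_world'],4).tolist(),c.keys())
E
```

```text
pics
{'clock': 0.0, 'position': array([0.16527254, 0.65381242, 0.24694756]), 'orientation': array([-3.36980717e-04,  1.23575172e-01,  9.92334504e-01, -1.13808254e-03]), 'ft_force': array([-0.01325276, -0.46125811, -0.63469812]), 'opening': 0.997659269198939}
scene 44.42761656016527 277.3195148034035 206.6842834447193 [[0.4886, 0.8723, -0.0199, -0.2453], [0.6502, -0.3792, -0.6583, -0.2974], [-0.5818, 0.3088, -0.7525, 1.5691], [0.0, 0.0, 0.0, 1.0]] dict_keys(['fovy', 'cx', 'cy', 'camera_from_world'])
top 42.142013602640965 284.8224505804877 196.97513478630754 [[-0.0142, -0.9999, -0.0051, -0.0161], [-0.9836, 0.0149, -0.1799, 0.547], [0.1799, 0.0024, -0.9837, 1.4702], [0.0, 0.0, 0.0, 1.0]] dict_keys(['fovy', 'cx', 'cy', 'camera_from_world'])
```

View pics/scene0.png

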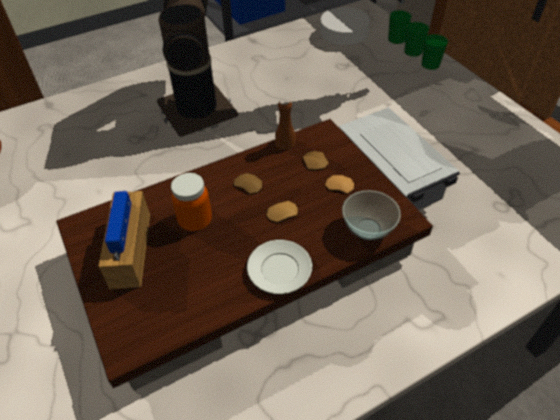

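View pics/top0.png

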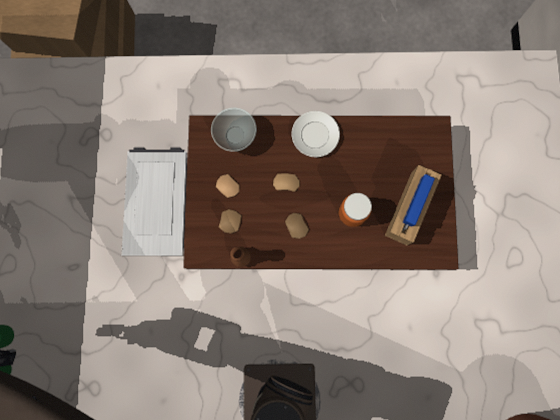

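The scene view shows the plank with the stand and blue handle at (120,220), jar at (190,200), saucer at (280,267), bowl at (371,215), pestle at (285,128), and chips at (248,183), (315,160), (340,184), (283,212). The shut pan is at (405,150). In the top view the handle is at (420,200), the chips are at (228,186), (286,182), (230,221), (297,225), and the lid spans about (125–185, 150–255).

```bash
cat > h.py <<'E'
import numpy as np,cv2
from workcell import r,cams
def cal(n):
    c=cams.get_calibration(n);M=np.array(c['camera_from_world']);f=210/np.tan(np.radians(c['fovy']/2))
    return M,f,c['cx'],c['cy']
def ray(n,p):
    M,f,cx,cy=cal(n);d=M[:3,:3].T@np.array([(p[0]-cx)/f,(p[1]-cy)/f,1]);return -M[:3,:3].T@M[:3,3],d
def plane(n,p,z):
    o,d=ray(n,p);return o+d*(z-o[2])/d[2]
def tri(ps,pt):
    a=[ray('scene',ps),ray('top',pt)];A=0;b=0;g=[]
    for o,d in a:
        d=d/np.linalg.norm(d);P=np.eye(3)-np.outer(d,d);A=A+P;b=b+P@o
    x=np.linalg.solve(A,b)
    for o,d in a: d=d/np.linalg.norm(d);g.append(np.linalg.norm((np.eye(3)-np.outer(d,d))@(x-o)))
    return np.round(x,4),np.round(sum(g)*1000,1)
def proj(n,X):
    M,f,cx,cy=cal(n);c=M[:3,:3]@np.array(X)+M[:3,3];return np.round([f*c[0]/c[2]+cx,f*c[1]/c[2]+cy],1)
def mask(im,lo,hi):
    return cv2.inRange(cv2.cvtColor(im,cv2.COLOR_RGB2HSV),lo,hi)
E
python3 - <<'E'
from h import *
print('plank corners')
for s,t in [((335,122),(184,268)),((430,228),(189,116)),((113,382),(450,116)),((60,228),(458,268))]: print(tri(s,t))
print('chips')
for s,t in [((248,183),(297,225)),((315,160),(230,221)),((340,184),(228,186)),((283,212),(286,182))]: print(tri(s,t))
S=cv2.imread('pics/scene0.png')[...,::-1].copy();T=cv2.imread('pics/top0.png')[...,::-1].copy()
def big(m):
    c,_=cv2.findContours(m,0,2);return sorted(c,key=cv2.contourArea)[-8:]
for n,im in(('s',S),('t',T)):
    m=mask(im,(105,150,60),(130,255,255)); 
    if n=='s': m[:100]=0
    c=big(m)[-1];print('blue',n,cv2.minAreaRect(c),cv2.boxPoints(cv2.minAreaRect(c)).round(1).tolist())
    m=mask(im,(3,180,120),(15,255,255));c=big(m)[-1];print('orange',cv2.boundingRect(c))
    big_im=cv2.resize(im[100:310,40:240] if n=='s' else im[100:280,110:310],None,fx=2.9,fy=2.9,interpolation=cv2.INTER_CUBIC)
a=cv2.resize(S[180:300,80:220],(700,600),interpolation=2)
cv2.imwrite('pics/a.png',a[...,::-1])
b=cv2.resize(T[100:280,110:310],(660,594),interpolation=2)
cv2.imwrite('pics/b.png',b[...,::-1])
c=cv2.resize(T[145:265,330:470],(700,600),interpolation=2)
cv2.imwrite('pics/c.png',c[...,::-1])
E
```

```text
plank corners
(array([0.3551, 0.2519, 0.0943]), np.float64(15.1))
(array([0.7682, 0.2363, 0.1009]), np.float64(3.7))
(array([ 0.7579, -0.478 ,  0.1031]), np.float64(10.3))
(array([ 0.3424, -0.4755,  0.087 ]), np.float64(9.8))
chips
(array([ 0.4594, -0.0538,  0.1164]), np.float64(3.5))
(array([0.4726, 0.1225, 0.1158]), np.float64(2.0))
(array([0.5682, 0.1296, 0.1141]), np.float64(4.6))
(array([ 0.5763, -0.0265,  0.1144]), np.float64(3.4))
blue s ((117.7597427368164, 220.00157165527344), (19.195846557617188, 57.90351867675781), 9.090276718139648) [[103.69999694824219, 247.10000610351562], [112.9000015258789, 189.89999389648438], [131.8000030517578, 192.89999389648438], [122.69999694824219, 250.10000610351562]]
orange (195, 187, 13, 17)
blue t ((418.5953063964844, 199.961181640625), (12.126781463623047, 53.600379943847656), 22.833656311035156) [[402.6000061035156, 222.3000030517578], [423.3999938964844, 172.89999389648438], [434.6000061035156, 177.60000610351562], [413.79998779296875, 227.0]]
orange (339, 200, 24, 25)
```

View pics/b.png

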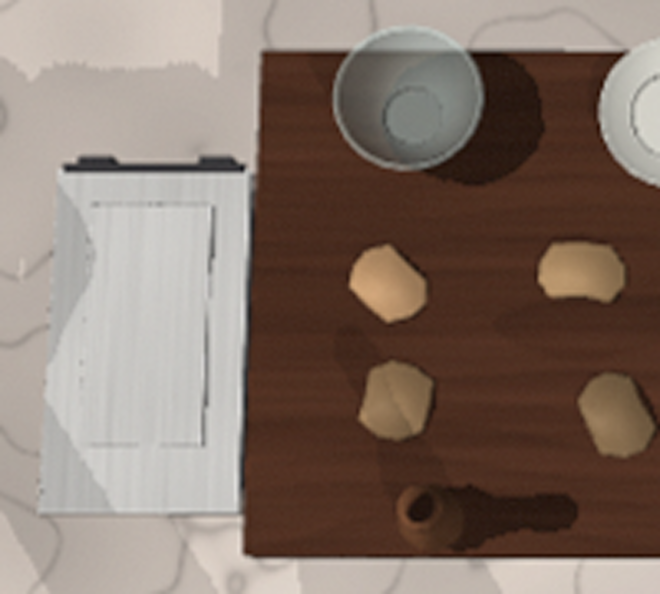

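View pics/c.png

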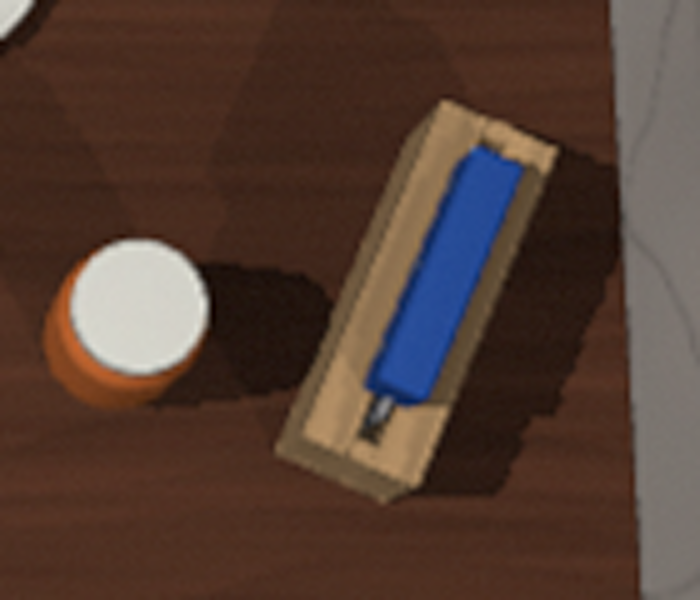

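Crop b: pestle foot at about crop (430,520), four chips clear, lid front edge at crop row 513, and hinge blocks at row 165. Crop c: stand with long faces tilted about 23°, handle centred near crop (445,275). The handle ends are at (485,155) and (400,395).

```bash
python3 - <<'E'
from h import *
print('plank top z .11')
C=[plane('top',p,.11) for p in[(184,268),(189.5,115.5),(450.5,116),(458,268)]]
for c in C: print(c.round(4),proj('scene',c))
# lid corners (3.3x crop)
L=[(39,513),(238,513),(247,172),(60,172)]
for c in L:
    X=plane('top',(110+c[0]/3.3,100+c[1]/3.3),.1045);print('lid',X.round(4),proj('scene',X))
# handle top in top view (crop c scale5); corners
for c in[(485,148),(523,160),(368,388),(428,402)]:
    X=plane('top',(330+c[0]/5,145+c[1]/5),.11+.006+.112);print('hand',X.round(4),proj('scene',X))
for c in[(445,98),(558,150),(418,487),(303,437)]:
    X=plane('top',(330+c[0]/5,145+c[1]/5),.11+.078);print('stand',X.round(4),proj('scene',X))
X=plane('top',(330+140/5,145+307/5),.22);print('jar',X.round(4),proj('scene',X))
X=plane('top',(110+420/3.3,100+505/3.3),.24);print('pestle top',X.round(4),proj('scene',X))
X=plane('top',(110+432/3.3,100+525/3.3),.13);print('pestle low',X.round(4),proj('scene',X))
X=plane('top',(110+409/3.3,100+98/3.3),.17);print('bowl',X.round(4),proj('scene',X))
X=plane('top',(315.5,134),.128);print('saucer',X.round(4),proj('scene',X))
E
```

```text
plank top z .11
[0.3508 0.2421 0.11  ] [328.5 118.2]
[0.7676 0.2349 0.11  ] [431.  225.3]
[ 0.7547 -0.4824  0.11  ] [105.9 380.6]
[ 0.3404 -0.4734  0.11  ] [ 54.9 220.7]
lid [0.3863 0.4079 0.1045] [387.1 107. ]
lid [0.384  0.2487 0.1045] [337.5 126. ]
lid [0.6652 0.2468 0.1045] [405.  194.8]
lid [0.6676 0.4017 0.1045] [457.3 171.3]
hand [ 0.5649 -0.3766  0.228 ] [114.1 240.5]
hand [ 0.5586 -0.395   0.228 ] [103.4 242.1]
hand [ 0.4463 -0.3125  0.228 ] [127.  187.5]
hand [ 0.439  -0.3413  0.228 ] [112.2 190.5]
stand [ 0.6002 -0.3684  0.188 ] [129.6 264.7]
stand [ 0.5722 -0.4243  0.188 ] [ 96.2 266.3]
stand [ 0.4016 -0.3434  0.188 ] [110.8 192.6]
stand [ 0.4274 -0.2874  0.188 ] [140.1 190.5]
jar [ 0.4892 -0.2043  0.22  ] [185.4 183.9]
pestle top [0.3774 0.0909 0.24  ] [283.2 101.6]
pestle low [0.3704 0.0915 0.13  ] [282.5 135.9]
bowl [0.7061 0.1065 0.17  ] [368.9 211.2]
saucer [ 0.7038 -0.1096  0.128 ] [277.6 265.4]
```

View pics/a.png

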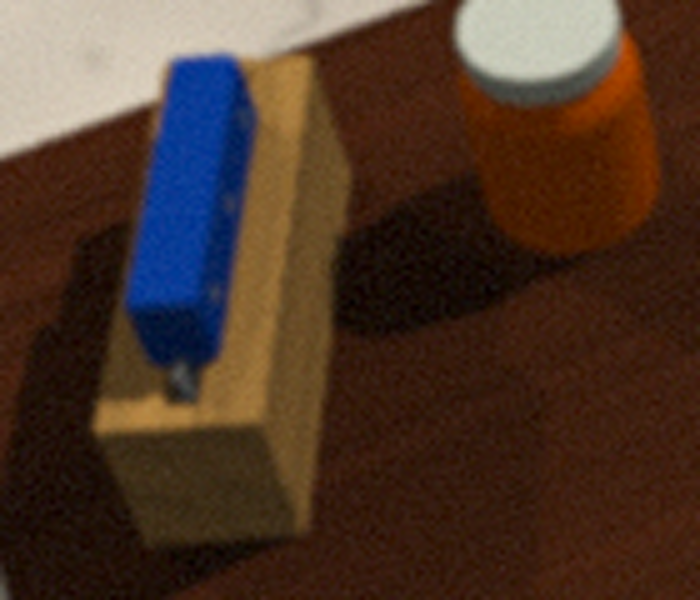

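The lid, plank, handle and stand projections agree between views to a few pixels. Next I check the handle height from two views and move over the handle.

```bash
python3 - <<'E'
from h import *
for s,c in [((121,241.6),(485,148)),((106,240.6),(523,160)),((128,191.4),(368,388)),((115,192),(428,402))]: print(tri(s,(330+c[0]/5,145+c[1]/5)))
print('bowl',tri((371,213),(110+409/3.3,100+98/3.3)),'saucer',tri((279.5,267),(315.5,134)),'cap',tri((188.5,185.5),(358,206.4)))
# lid corners, scene eye
for s,c in [((457,172),(60,172)),((405,195),(247,172))]: print('lid',tri(s,(110+c[0]/3.3,100+c[1]/3.3)))
E
python3 -m inch '[{"z":-50,"az":5.5,"jaw":0},{"z":-50,"az":5.6},{"x":-40,"y":-15.5},{"x":-40,"y":-15.5},{"x":-40,"y":-15.5},{"x":-40,"y":-15.5},{"x":-40,"y":-15.5},{"x":-40,"y":-15.5},{"x":-40,"y":-15.5},{"x":-40,"y":-15.5}]' 80
python3 -m inch '[{"x":-40,"y":-15.5},{"x":-40,"y":-15.5},{"x":-40,"y":-15.5},{"x":-40,"y":-15.5},{"x":-40,"y":-15.5},{"x":-14.3,"y":-38},{"x":-14.3,"y":-38},{"x":-14.3,"y":-38},{"x":-14.3,"y":-38},{"x":-14.3,"y":-38}]'
python3 -m inch '[{"x":-14.3,"y":-38},{"x":-14.3,"y":-38},{"x":-14.3,"y":-38},{"x":-14.3,"y":-38},{"x":-14.3,"y":-38},{"x":-14.3,"y":-38},{"x":-14.3,"y":-38},{"x":-14.3,"y":-38},{"x":-14.3,"y":-38},{"x":-14.3,"y":-38}]'
python3 -c "
from workcell import r;print(r.observe())"
```

```text
(array([ 0.5672, -0.3719,  0.2232]), np.float64(12.0))
(array([ 0.5585, -0.392 ,  0.2302]), np.float64(4.7))
(array([ 0.4477, -0.314 ,  0.2185]), np.float64(1.2))
(array([ 0.4402, -0.3397,  0.2235]), np.float64(5.2))
bowl (array([0.7086, 0.1086, 0.1652]), np.float64(3.6)) saucer (array([ 0.7058, -0.1083,  0.1235]), np.float64(3.4)) cap (array([ 0.4909, -0.2021,  0.2153]), np.float64(6.0))
lid (array([0.6679, 0.4018, 0.1023]), np.float64(1.1))
lid (array([0.6653, 0.2468, 0.1039]), np.float64(0.1))
{'clock': 0.1, 'joints': array([ 1.17297707e+00,  2.87117971e-01,  1.57802788e+00, -2.87990841e-05,
        1.27860609e+00, -1.49980681e-01]), 'joint_velocities': array([-0.0002381 ,  0.00074387, -0.00401902,  0.00047423, -0.00135581,
       -0.00060688]), 'tau': array([ 1.15515766e-03, -4.07297373e+01, -2.93698561e+01, -1.74683623e-04,
        3.44112923e-03, -4.81435180e-06]), 'position': array([0.16532983, 0.6538635 , 0.24705967]), 'orientation': array([-2.78760254e-04,  1.23598176e-01,  9.92331762e-01, -1.04312819e-03]), 'ft_force': array([ 0.6200143 , -0.23644058,  0.65679914]), 'torque': array([-0.01489779,  0.00147389,  0.01703867]), 'gripper_force': 0.0, 'opening': 0.9958123884060884}invalid input
invalid input
invalid input
```

Height of the handle top is ~0.224 (text 0.228). The rows apparently need all keys.

```bash

python3 -m inch '[{"x":0,"y":0,"z":-50,"ax":0,"ay":0,"az":5.5,"jaw":0},{"x":0,"y":0,"z":-50,"ax":0,"ay":0,"az":5.6,"jaw":0},{"x":-40,"y":-15.5,"z":0,"ax":0,"ay":0,"az":0,"jaw":0},{"x":-40,"y":-15.5,"z":0,"ax":0,"ay":0,"az":0,"jaw":0},{"x":-40,"y":-15.5,"z":0,"ax":0,"ay":0,"az":0,"jaw":0},{"x":-40,"y":-15.5,"z":0,"ax":0,"ay":0,"az":0,"jaw":0},{"x":-40,"y":-15.5,"z":0,"ax":0,"ay":0,"az":0,"jaw":0},{"x":-40,"y":-15.5,"z":0,"ax":0,"ay":0,"az":0,"jaw":0},{"x":-40,"y":-15.5,"z":0,"ax":0,"ay":0,"az":0,"jaw":0},{"x":-40,"y":-15.5,"z":0,"ax":0,"ay":0,"az":0,"jaw":0}]' 80
```

```text
clock: 1.1
position: [0.4025, 0.404, 0.3478]
orientation: [-0.0, 0.219, 0.976, -0.0]
ft_force: [0.4, 0.3, 0.2]
opening: 1.006
gripper_force: 0.0
```

```bash

python3 -m inch '[{"x":-40,"y":-15.5,"z":0,"ax":0,"ay":0,"az":0,"jaw":0},{"x":-40,"y":-15.5,"z":0,"ax":0,"ay":0,"az":0,"jaw":0},{"x":-40,"y":-15.5,"z":0,"ax":0,"ay":0,"az":0,"jaw":0},{"x":-40,"y":-15.5,"z":0,"ax":0,"ay":0,"az":0,"jaw":0},{"x":-40,"y":-15.5,"z":0,"ax":0,"ay":0,"az":0,"jaw":0},{"x":-14.3,"y":-38,"z":0,"ax":0,"ay":0,"az":0,"jaw":0},{"x":-14.3,"y":-38,"z":0,"ax":0,"ay":0,"az":0,"jaw":0},{"x":-14.3,"y":-38,"z":0,"ax":0,"ay":0,"az":0,"jaw":0},{"x":-14.3,"y":-38,"z":0,"ax":0,"ay":0,"az":0,"jaw":0},{"x":-14.3,"y":-38,"z":0,"ax":0,"ay":0,"az":0,"jaw":0}]' && python3 -m inch '[{"x":-14.3,"y":-38,"z":0,"ax":0,"ay":0,"az":0,"jaw":0},{"x":-14.3,"y":-38,"z":0,"ax":0,"ay":0,"az":0,"jaw":0},{"x":-14.3,"y":-38,"z":0,"ax":0,"ay":0,"az":0,"jaw":0},{"x":-14.3,"y":-38,"z":0,"ax":0,"ay":0,"az":0,"jaw":0},{"x":-14.3,"y":-38,"z":0,"ax":0,"ay":0,"az":0,"jaw":0},{"x":-14.3,"y":-38,"z":0,"ax":0,"ay":0,"az":0,"jaw":0},{"x":-14.3,"y":-38,"z":0,"ax":0,"ay":0,"az":0,"jaw":0},{"x":-14.3,"y":-38,"z":0,"ax":0,"ay":0,"az":0,"jaw":0},{"x":-14.3,"y":-38,"z":0,"ax":0,"ay":0,"az":0,"jaw":0},{"x":-14.3,"y":-38,"z":0,"ax":0,"ay":0,"az":0,"jaw":0}]'; cat >> h.py <<'E'
from scipy.spatial.transform import Rotation as Ro
def pose():
    o=r.observe();q=o['orientation'];return o,np.array(o['position']),Ro.from_quat([q[1],q[2],q[3],q[0]])
def delta(target):
    o,p,R=pose();print(o['clock'],'pos',p.round(4),'J',np.round(np.degrees(o['joints']),1),'tool-mm',(R.inv().apply(np.array(target)-p)*1000).round(1),'f',np.round(o['ft_force'],1))
    print(R.as_matrix().round(3).tolist())
E
python3 -c "
from h import *
delta([.501,-.356,.209])"
```

```text
clock: 2.1
position: [0.5324, 0.0461, 0.3478]
orientation: [-0.0, 0.219, 0.976, -0.0]
ft_force: [0.7, -0.3, 0.1]
opening: 1.0
gripper_force: 0.0
clock: 3.1
position: [0.4993, -0.3585, 0.3476]
orientation: [-0.0, 0.219, 0.976, 0.0]
ft_force: [1.3, 0.0, 0.7]
opening: 1.001
gripper_force: 0.0
3.1 pos [ 0.4993 -0.3585  0.3476] J [ -45.1    5.5   92.6    0.    81.9 -109.8] tool-mm [ -0.6   2.9 138.6] f [1.3 0.  0.7]
[[-0.904, 0.427, -0.001], [0.427, 0.904, 0.001], [0.001, 0.001, -1.0]]
```

```bash

python3 -m inch '[{"x":0,"y":1,"z":20,"ax":0,"ay":0,"az":0,"jaw":0},{"x":0,"y":1,"z":25,"ax":0,"ay":0,"az":0,"jaw":0},{"x":0,"y":1,"z":25,"ax":0,"ay":0,"az":0,"jaw":0},{"x":0,"y":0,"z":25,"ax":0,"ay":0,"az":0,"jaw":0},{"x":0,"y":0,"z":20,"ax":0,"ay":0,"az":0,"jaw":0},{"x":0,"y":0,"z":12,"ax":0,"ay":0,"az":0,"jaw":0},{"x":0,"y":0,"z":9.5,"ax":0,"ay":0,"az":0,"jaw":0},{"x":0,"y":0,"z":0,"ax":0,"ay":0,"az":0,"jaw":0},{"x":0,"y":0,"z":0,"ax":0,"ay":0,"az":0,"jaw":0},{"x":0,"y":0,"z":0,"ax":0,"ay":0,"az":0,"jaw":0}]'; python3 - <<'E'
from h import *
delta([.501,-.356,.211])
T=cams.grab_frame('scene');cv2.imwrite('pics/g.png',cv2.resize(T[120:300,40:250],(700,600),interpolation=2)[...,::-1])
E
```

```text
clock: 4.1
position: [0.5018, -0.3548, 0.2134]
orientation: [0.001, 0.219, 0.976, -0.001]
ft_force: [0.8, -0.9, -0.2]
opening: 1.0
gripper_force: 0.0
4.1 pos [ 0.5018 -0.3548  0.2134] J [ -44.7   10.5  101.1    0.    68.2 -109.4] tool-mm [ 0.2 -1.4  2.4] f [ 0.8 -0.9 -0.2]
[[-0.904, 0.427, 0.002], [0.427, 0.904, -0.002], [-0.002, -0.001, -1.0]]
```

View pics/g.png

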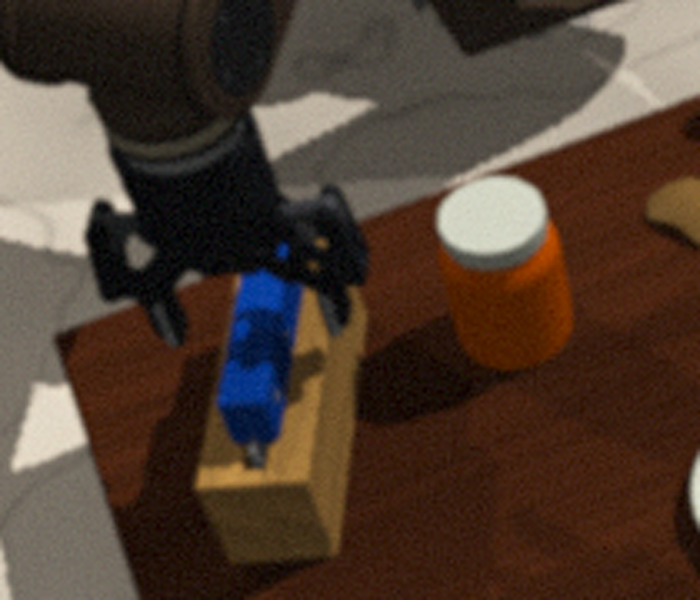

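The fingers straddle the blue handle (crop (165,330) and (340,310)) and the jar is clear. Close and lift.

```bash

python3 -m inch '[{"x":0,"y":-1,"z":1,"ax":0,"ay":0,"az":0,"jaw":60},{"x":0,"y":0,"z":0,"ax":0,"ay":0,"az":0,"jaw":120},{"x":0,"y":0,"z":0,"ax":0,"ay":0,"az":0,"jaw":160},{"x":0,"y":0,"z":0,"ax":0,"ay":0,"az":0,"jaw":200},{"x":0,"y":0,"z":0,"ax":0,"ay":0,"az":0,"jaw":230},{"x":0,"y":0,"z":0,"ax":0,"ay":0,"az":0,"jaw":230},{"x":0,"y":0,"z":0,"ax":0,"ay":0,"az":0,"jaw":230},{"x":0,"y":0,"z":0,"ax":0,"ay":0,"az":0,"jaw":230},{"x":0,"y":0,"z":0,"ax":0,"ay":0,"az":0,"jaw":230},{"x":0,"y":0,"z":0,"ax":0,"ay":0,"az":0,"jaw":230}]' 90; python3 - <<'E'
from h import *
delta([.501,-.356,.211])
E
```

```text
clock: 5.15
position: [0.501, -0.3553, 0.2113]
orientation: [0.0, 0.219, 0.976, -0.0]
ft_force: [1.2, 0.3, 2.6]
opening: 0.319
gripper_force: 89.3
5.15 pos [ 0.501  -0.3553  0.2113] J [ -44.8   10.7  101.2    0.    68.1 -109.5] tool-mm [-0.3 -0.6  0.3] f [1.2 0.3 2.6]
[[-0.904, 0.427, 0.001], [0.427, 0.904, -0.0], [-0.001, -0.0, -1.0]]
```

```bash
python3 - <<'E'
from h import *
o,p,R=pose();J=np.array(o['joints'])
k=Ro.from_euler
base=k('z',J[0])*k('y',J[1]+J[2]);
C=(base*k('y',J[4])*k('z',J[5])).inv()*R;print('C',C.as_matrix().round(2).tolist())
def wrist(Rt,az,s):
    M=(k('z',az,degrees=True)*k('y',s,degrees=True)).inv()*Rt*C.inv()
    a=M.as_euler('ZYZ',degrees=True);return a.round(),'alt',((a+[180,0,180]+180)%360-180).round()*[1,-1,1]
def Rt(daz,pitch,flip):
    d=np.radians(daz);t=np.radians(pitch);z=np.array([np.cos(d)*np.cos(t),np.sin(d)*np.cos(t),-np.sin(t)])
    x=np.array([np.sin(d),-np.cos(d),0])*flip
    return Ro.from_matrix(np.array([x,np.cross(z,x),z]).T)
for daz in(-30,-45,-60):
  for flip in(1,-1):
    for az,s in((75,120),(75,140),(40,110)): print(daz,flip,az,s,*wrist(Rt(daz,20,flip),az,s))
E
```

```text
C [[-0.0, -1.0, -0.0], [1.0, -0.0, -0.0], [0.0, -0.0, 1.0]]
-30 1 75 120 [-65.  92. -57.] alt [115. -92. 123.]
-30 1 75 140 [-66.  84. -39.] alt [114. -84. 141.]
-30 1 40 110 [-77.  65. -77.] alt [103. -65. 103.]
-30 -1 75 120 [-65.  92. 123.] alt [115. -92. -57.]
-30 -1 75 140 [-66.  84. 141.] alt [114. -84. -39.]
-30 -1 40 110 [-77.  65. 103.] alt [103. -65. -77.]
-45 1 75 120 [-57. 104. -51.] alt [ 123. -104.  129.]
-45 1 75 140 [-55.  92. -34.] alt [125. -92. 146.]
-45 1 40 110 [-73.  79. -73.] alt [107. -79. 107.]
-45 -1 75 120 [-57. 104. 129.] alt [ 123. -104.  -51.]
-45 -1 75 140 [-55.  92. 146.] alt [125. -92. -34.]
-45 -1 40 110 [-73.  79. 107.] alt [107. -79. -73.]
-60 1 75 120 [-47. 114. -42.] alt [ 133. -114.  138.]
-60 1 75 140 [-42. 100. -27.] alt [ 138. -100.  153.]
-60 1 40 110 [-68.  92. -68.] alt [112. -92. 112.]
-60 -1 75 120 [-47. 114. 138.] alt [ 133. -114.  -42.]
-60 -1 75 140 [-42.  99. 153.] alt [138. -99. -27.]
-60 -1 40 110 [-68.  92. 112.] alt [112. -92. -68.]
```

```bash

python3 -m inch '[{"x":0,"y":0,"z":-10,"ax":0,"ay":0,"az":0,"jaw":230},{"x":0,"y":0,"z":-25,"ax":0,"ay":0,"az":0,"jaw":230},{"x":0,"y":0,"z":-30,"ax":0,"ay":0,"az":0,"jaw":230},{"x":0,"y":0,"z":-30,"ax":0,"ay":0,"az":0,"jaw":230},{"x":0,"y":0,"z":-30,"ax":0,"ay":0,"az":0,"jaw":230},{"x":0,"y":0,"z":-30,"ax":0,"ay":0,"az":0,"jaw":230},{"x":9,"y":19,"z":-20,"ax":0,"ay":0,"az":0,"jaw":230},{"x":18,"y":38,"z":0,"ax":0,"ay":0,"az":0,"jaw":230},{"x":18,"y":38,"z":0,"ax":0,"ay":0,"az":0,"jaw":230},{"x":18,"y":38,"z":0,"ax":0,"ay":0,"az":0,"jaw":230}]' && python3 -m inch '[{"x":18,"y":38,"z":0,"ax":0,"ay":0,"az":0,"jaw":230},{"x":18,"y":38,"z":0,"ax":0,"ay":0,"az":0,"jaw":230},{"x":18,"y":38,"z":0,"ax":0,"ay":0,"az":0,"jaw":230},{"x":18,"y":38,"z":0,"ax":0,"ay":0,"az":0,"jaw":230},{"x":18,"y":38,"z":0,"ax":0,"ay":0,"az":0,"jaw":230},{"x":18,"y":38,"z":0,"ax":0,"ay":0,"az":0,"jaw":230},{"x":18,"y":38,"z":0,"ax":0,"ay":0,"az":0,"jaw":230},{"x":18,"y":38,"z":0,"ax":0,"ay":0,"az":0,"jaw":230},{"x":34,"y":14,"z":0,"ax":0,"ay":0,"az":0,"jaw":230},{"x":34,"y":14,"z":0,"ax":0,"ay":0,"az":0,"jaw":230}]' && python3 -m inch '[{"x":34,"y":14,"z":0,"ax":0,"ay":0,"az":0,"jaw":230},{"x":34,"y":14,"z":0,"ax":0,"ay":0,"az":0,"jaw":230},{"x":34,"y":14,"z":0,"ax":0,"ay":0,"az":0,"jaw":230},{"x":34,"y":14,"z":0,"ax":0,"ay":0,"az":0,"jaw":230},{"x":34,"y":14,"z":0,"ax":0,"ay":0,"az":0,"jaw":230},{"x":34,"y":14,"z":0,"ax":0,"ay":0,"az":0,"jaw":230},{"x":34,"y":14,"z":0,"ax":0,"ay":0,"az":0,"jaw":230},{"x":34,"y":14,"z":0,"ax":0,"ay":0,"az":0,"jaw":230},{"x":0,"y":0,"z":0,"ax":0,"ay":0,"az":-8,"jaw":230},{"x":0,"y":0,"z":0,"ax":0,"ay":0,"az":-8,"jaw":230}]' && python3 -m inch '[{"x":0,"y":0,"z":0,"ax":0,"ay":0,"az":-8,"jaw":230},{"x":0,"y":0,"z":0,"ax":0,"ay":0,"az":-8,"jaw":230},{"x":0,"y":0,"z":0,"ax":0,"ay":0,"az":-8,"jaw":230},{"x":0,"y":0,"z":0,"ax":0,"ay":0,"az":-8,"jaw":230},{"x":0,"y":0,"z":0,"ax":0,"ay":0,"az":-8,"jaw":230},{"x":0,"y":0,"z":0,"ax":0,"ay":0,"az":-8,"jaw":230},{"x":0,"y":0,"z":0,"ax":0,"ay":0,"az":-6,"jaw":230},{"x":0,"y":0,"z":0,"ax":5,"ay":0,"az":0,"jaw":230},{"x":0,"y":0,"z":0,"ax":5,"ay":0,"az":0,"jaw":230},{"x":0,"y":0,"z":0,"ax":5,"ay":0,"az":0,"jaw":230}]'
python3 -c "
from h import *
delta([.24,.42,.3])"
```

```text
clock: 6.15
position: [0.4999, -0.2066, 0.3848]
orientation: [-0.001, 0.219, 0.976, 0.0]
ft_force: [-0.1, 0.1, -2.2]
opening: 0.315
gripper_force: 89.0
clock: 7.15
position: [0.4496, 0.1839, 0.3844]
orientation: [-0.002, 0.219, 0.976, -0.001]
ft_force: [0.6, 0.4, -3.1]
opening: 0.316
gripper_force: 89.3
clock: 8.15
position: [0.2514, 0.4005, 0.3847]
orientation: [-0.001, 0.077, 0.997, -0.001]
ft_force: [-0.3, -0.8, -2.9]
opening: 0.317
gripper_force: 89.2
clock: 9.15
position: [0.2527, 0.3997, 0.3852]
orientation: [0.05, -0.377, 0.917, -0.123]
ft_force: [-0.2, 0.5, -2.1]
opening: 0.317
gripper_force: 89.3
9.15 pos [0.2527 0.3997 0.3852] J [ 52.8 -11.6 106.1 -15.1  87.9 -81. ] tool-mm [-5.4 44.9 76.1] f [-0.2  0.5 -2.1]
[[-0.711, -0.679, 0.183], [-0.703, 0.686, -0.188], [0.001, -0.262, -0.965]]
```

```bash

python3 -m inch '[{"x":0,"y":0,"z":0,"ax":6,"ay":0,"az":0,"jaw":230},{"x":0,"y":0,"z":0,"ax":6,"ay":0,"az":0,"jaw":230},{"x":0,"y":0,"z":0,"ax":6,"ay":0,"az":0,"jaw":230},{"x":0,"y":0,"z":0,"ax":6,"ay":0,"az":0,"jaw":230},{"x":0,"y":0,"z":0,"ax":6,"ay":0,"az":0,"jaw":230},{"x":0,"y":0,"z":0,"ax":6,"ay":0,"az":0,"jaw":230},{"x":0,"y":0,"z":0,"ax":6,"ay":0,"az":0,"jaw":230},{"x":0,"y":0,"z":0,"ax":6,"ay":0,"az":0,"jaw":230},{"x":0,"y":0,"z":0,"ax":6,"ay":0,"az":0,"jaw":230},{"x":0,"y":0,"z":0,"ax":1,"ay":0,"az":0,"jaw":230}]'
python3 -c "
from h import *
delta([.229,.34,.1175])
print((pose()[2].inv().apply(np.eye(3))).round(3))"
```

```text
clock: 10.15
position: [0.252, 0.3999, 0.3824]
orientation: [0.216, -0.313, 0.756, -0.532]
ft_force: [-0.5, 0.6, -3.0]
opening: 0.314
gripper_force: 89.5
10.15 pos [0.252  0.3999 0.3824] J [ 69.6   3.4 107.2 -61.7 104.6 -61.6] tool-mm [ 56.8 240.5 115.2] f [-0.5  0.6 -3. ]
[[-0.71, -0.244, 0.66], [-0.704, 0.238, -0.669], [0.007, -0.94, -0.341]]
[[-0.71  -0.244  0.66 ]
 [-0.704  0.238 -0.669]
 [ 0.007 -0.94  -0.341]]
```

```bash

python3 -m inch '[{"x":6.3,"y":26.7,"z":12.8,"ax":0,"ay":0,"az":0,"jaw":230},{"x":6.3,"y":26.7,"z":12.8,"ax":0,"ay":0,"az":0,"jaw":230},{"x":6.3,"y":26.7,"z":12.8,"ax":0,"ay":0,"az":0,"jaw":230},{"x":6.3,"y":26.7,"z":12.8,"ax":0,"ay":0,"az":0,"jaw":230},{"x":6.3,"y":26.7,"z":12.8,"ax":0,"ay":0,"az":0,"jaw":230},{"x":6.3,"y":26.7,"z":12.8,"ax":0,"ay":0,"az":0,"jaw":230},{"x":6.3,"y":26.7,"z":12.8,"ax":0,"ay":0,"az":0,"jaw":230},{"x":6.3,"y":26.7,"z":12.8,"ax":0,"ay":0,"az":0,"jaw":230},{"x":6.3,"y":26.7,"z":12.8,"ax":0,"ay":0,"az":0,"jaw":230},{"x":0,"y":0,"z":0,"ax":0,"ay":0,"az":0,"jaw":230}]'
python3 - <<'E'
from h import *
delta([.279,.34,.1175])
o,p,R=pose();c=p+R.apply([-.075,0,.095]);d=p+R.apply([.075,0,.095]);print(c.round(3),d.round(3),proj('top',c),proj('top',d),proj('scene',c))
T=cams.grab_frame('top');cv2.imwrite('pics/p.png',cv2.resize(T[140:290,100:270],(680,600),interpolation=2)[...,::-1])
E
```

```text
clock: 11.15
position: [0.2298, 0.3393, 0.1174]
orientation: [0.215, -0.313, 0.757, -0.532]
ft_force: [0.8, 0.3, -2.7]
opening: 0.318
gripper_force: 89.5
11.15 pos [0.2298 0.3393 0.1174] J [ 69.5  19.8 121.6 -58.3  88.9 -34.9] tool-mm [-35.5 -11.9  31.9] f [ 0.8  0.3 -2.7]
[[-0.712, -0.245, 0.658], [-0.702, 0.239, -0.671], [0.008, -0.94, -0.342]]
[0.346 0.328 0.084] [0.239 0.223 0.086] [153.4 270.9] [192.2 311.3] [353.5 114.3]
```

View pics/p.png

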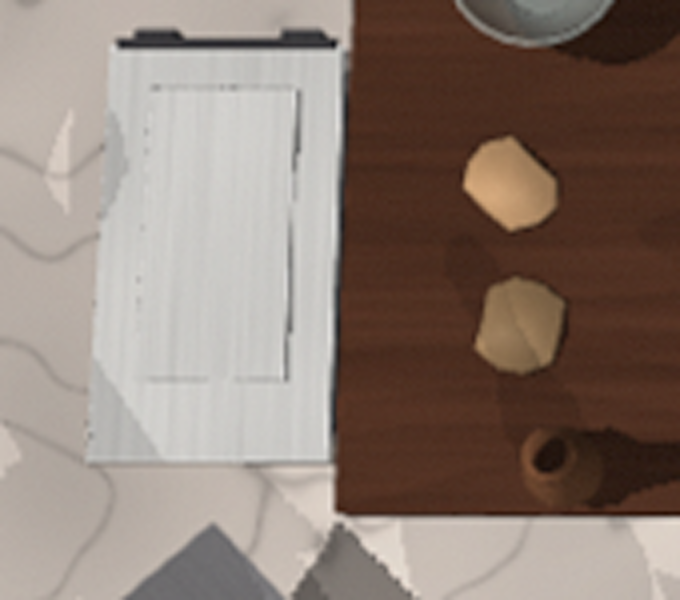

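The picture shows the blade corner at crop (212,523), i.e. image (153,271), as predicted, and the lip at crop row 463. Insert and lift slightly.

```bash

python3 -m inch '[{"x":-5.9,"y":-2,"z":5.3,"ax":0,"ay":0,"az":0,"jaw":230},{"x":-5.9,"y":-2,"z":5.3,"ax":0,"ay":0,"az":0,"jaw":230},{"x":-5.9,"y":-2,"z":5.3,"ax":0,"ay":0,"az":0,"jaw":230},{"x":-5.9,"y":-2,"z":5.3,"ax":0,"ay":0,"az":0,"jaw":230},{"x":-5.9,"y":-2,"z":5.3,"ax":0,"ay":0,"az":0,"jaw":230},{"x":-5.9,"y":-2,"z":5.3,"ax":0,"ay":0,"az":0,"jaw":230},{"x":0,"y":0,"z":0,"ax":0,"ay":0,"az":0,"jaw":230},{"x":0.1,"y":-8,"z":-2.8,"ax":0,"ay":0,"az":0,"jaw":230},{"x":0.1,"y":-8,"z":-2.8,"ax":0,"ay":0,"az":0,"jaw":230},{"x":0.1,"y":-8,"z":-2.8,"ax":0,"ay":0,"az":0,"jaw":230}]'
python3 - <<'E'
from h import *
delta([.279,.34,.1425])
o,p,R=pose();c=p+R.apply([-.075,0,.095]);print(c.round(3))
E
```

```text
clock: 12.2
position: [0.2794, 0.3419, 0.1467]
orientation: [0.218, -0.312, 0.758, -0.53]
ft_force: [0.4, -0.3, -4.2]
opening: 0.31
gripper_force: 89.5
12.2 pos [0.2794 0.3419 0.1467] J [ 64.4  17.3 120.3 -62.2  87.7 -39.5] tool-mm [1.6 3.6 2.4] f [ 0.4 -0.3 -4.2]
[[-0.711, -0.242, 0.661], [-0.703, 0.243, -0.668], [0.001, -0.939, -0.343]]
[0.395 0.331 0.114]
```

Force rose by about 1.5 N, so the lid is riding on the blade. Continue the arc.

```bash

python3 -m inch '[{"x":-2.3,"y":-13,"z":-2.2,"ax":0,"ay":0,"az":0,"jaw":230},{"x":-2.3,"y":-13,"z":-2.2,"ax":0,"ay":0,"az":0,"jaw":230},{"x":-2.3,"y":-13,"z":-2.2,"ax":0,"ay":0,"az":0,"jaw":230},{"x":-2.7,"y":-15.4,"z":-2.6,"ax":0,"ay":0,"az":0,"jaw":230},{"x":-2.7,"y":-15.4,"z":-2.6,"ax":0,"ay":0,"az":0,"jaw":230},{"x":-2.7,"y":-15.4,"z":-2.6,"ax":0,"ay":0,"az":0,"jaw":230},{"x":-4.6,"y":-14.8,"z":-0.4,"ax":0,"ay":0,"az":0,"jaw":230},{"x":-4.6,"y":-14.8,"z":-0.4,"ax":0,"ay":0,"az":0,"jaw":230},{"x":-4.6,"y":-14.8,"z":-0.4,"ax":0,"ay":0,"az":0,"jaw":230},{"x":-6.3,"y":-14.1,"z":1.6,"ax":0,"ay":0,"az":0,"jaw":230}]'
python3 - <<'E'
from h import *
delta([.279,.34,.1425])
o,p,R=pose();c=p+R.apply([-.075,0,.095]);print(c.round(3))
T=cams.grab_frame('scene');cv2.imwrite('pics/q.png',T[60:320,220:520][...,::-1])
E
```

```text
clock: 13.2
position: [0.3306, 0.341, 0.2877]
orientation: [0.218, -0.311, 0.758, -0.531]
ft_force: [-2.1, 0.7, -3.6]
opening: 0.313
gripper_force: 89.8
13.2 pos [0.3306 0.341  0.2877] J [ 59.3   5.  116.3 -65.4  91.5 -55.8] tool-mm [ 37.5 148.6  16.2] f [-2.1  0.7 -3.6]
[[-0.711, -0.24, 0.661], [-0.703, 0.243, -0.668], [-0.0, -0.94, -0.342]]
[0.447 0.33  0.255]
```

View pics/q.png

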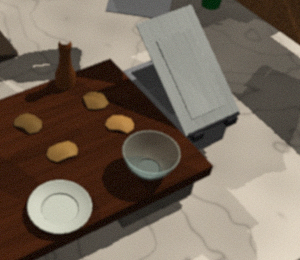

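The lid is up at roughly 35° (crop (190,70)), carried by the blade. Push on past upright.

```bash

python3 -m inch '[{"x":-6.3,"y":-14.1,"z":1.6,"ax":0,"ay":0,"az":0,"jaw":230},{"x":-6.3,"y":-14.1,"z":1.6,"ax":0,"ay":0,"az":0,"jaw":230},{"x":-7.7,"y":-13,"z":3.5,"ax":0,"ay":0,"az":0,"jaw":230},{"x":-7.7,"y":-13,"z":3.5,"ax":0,"ay":0,"az":0,"jaw":230},{"x":-7.7,"y":-13,"z":3.5,"ax":0,"ay":0,"az":0,"jaw":230},{"x":-8.9,"y":-11.6,"z":5.3,"ax":0,"ay":0,"az":0,"jaw":230},{"x":-8.9,"y":-11.6,"z":5.3,"ax":0,"ay":0,"az":0,"jaw":230},{"x":-8.9,"y":-11.6,"z":5.3,"ax":0,"ay":0,"az":0,"jaw":230},{"x":-9.9,"y":-9.7,"z":7,"ax":0,"ay":0,"az":0,"jaw":230},{"x":-9.9,"y":-9.7,"z":7,"ax":0,"ay":0,"az":0,"jaw":230}]'
python3 -m inch '[{"x":-9.9,"y":-9.7,"z":7,"ax":0,"ay":0,"az":0,"jaw":230},{"x":-10.7,"y":-7.5,"z":8.6,"ax":0,"ay":0,"az":0,"jaw":230},{"x":-10.7,"y":-7.5,"z":8.6,"ax":0,"ay":0,"az":0,"jaw":230},{"x":-10.7,"y":-7.5,"z":8.6,"ax":0,"ay":0,"az":0,"jaw":230},{"x":-11,"y":-5,"z":9.8,"ax":0,"ay":0,"az":0,"jaw":230},{"x":-11,"y":-5,"z":9.8,"ax":0,"ay":0,"az":0,"jaw":230},{"x":-11,"y":-5,"z":9.8,"ax":0,"ay":0,"az":0,"jaw":230},{"x":-11,"y":-3,"z":10.5,"ax":0,"ay":0,"az":0,"jaw":230},{"x":-11,"y":-3,"z":10.5,"ax":0,"ay":0,"az":0,"jaw":230},{"x":-11,"y":-2,"z":10.5,"ax":0,"ay":0,"az":0,"jaw":230}]'
python3 - <<'E'
from h import *
delta([.279,.34,.1425])
o,p,R=pose();c=p+R.apply([-.075,0,.095]);print(c.round(3))
E
```

```text
clock: 14.25
position: [0.4479, 0.3403, 0.3862]
orientation: [0.218, -0.311, 0.758, -0.531]
ft_force: [-0.8, -0.4, -2.9]
opening: 0.313
gripper_force: 89.7
clock: 15.25
position: [0.5999, 0.3404, 0.405]
orientation: [0.218, -0.312, 0.758, -0.531]
ft_force: [-0.3, -0.4, -2.7]
opening: 0.319
gripper_force: 89.7
15.25 pos [0.5999 0.3404 0.405 ] J [ 39.3  15.2  91.4 -72.1  79.5 -76. ] tool-mm [ 228.3  323.8 -122.1] f [-0.3 -0.4 -2.7]
[[-0.711, -0.241, 0.661], [-0.703, 0.243, -0.668], [0.0, -0.94, -0.342]]
[0.716 0.33  0.372]
```

```bash

python3 -m inch '[{"x":28,"y":9.6,"z":-26.4,"ax":0,"ay":0,"az":0,"jaw":230},{"x":28,"y":9.6,"z":-26.4,"ax":0,"ay":0,"az":0,"jaw":230},{"x":28,"y":9.6,"z":-26.4,"ax":0,"ay":0,"az":0,"jaw":230},{"x":0,"y":0,"z":0,"ax":-7,"ay":0,"az":0,"jaw":230},{"x":0,"y":0,"z":0,"ax":-7,"ay":0,"az":0,"jaw":230},{"x":0,"y":0,"z":0,"ax":-7,"ay":0,"az":0,"jaw":230},{"x":0,"y":0,"z":0,"ax":-7,"ay":0,"az":0,"jaw":230},{"x":0,"y":0,"z":0,"ax":-7,"ay":0,"az":0,"jaw":230},{"x":0,"y":0,"z":0,"ax":-7,"ay":0,"az":0,"jaw":230},{"x":0,"y":0,"z":0,"ax":-7,"ay":0,"az":0,"jaw":230}]'
python3 -m inch '[{"x":0,"y":0,"z":0,"ax":-7,"ay":0,"az":0,"jaw":230},{"x":0,"y":0,"z":0,"ax":-7,"ay":0,"az":0,"jaw":230},{"x":0,"y":0,"z":0,"ax":-7,"ay":0,"az":0,"jaw":230},{"x":0,"y":0,"z":0,"ax":0,"ay":0,"az":7.7,"jaw":230},{"x":0,"y":0,"z":0,"ax":0,"ay":0,"az":7.7,"jaw":230},{"x":0,"y":0,"z":0,"ax":0,"ay":0,"az":7.7,"jaw":230},{"x":0,"y":0,"z":0,"ax":0,"ay":0,"az":7.7,"jaw":230},{"x":0,"y":0,"z":0,"ax":0,"ay":0,"az":7.7,"jaw":230},{"x":0,"y":0,"z":0,"ax":0,"ay":0,"az":7.7,"jaw":230},{"x":0,"y":0,"z":0,"ax":0,"ay":0,"az":0,"jaw":230}]'
python3 - <<'E'
from h import *
delta([.563,-.08,.38])
o,p,R=pose()
print(proj('top',p+R.apply([.075,0,.095])),proj('top',p+R.apply([-.075,0,.095])))
T=cams.grab_frame('top');cv2.imwrite('pics/s.png',T[60:300,80:480][...,::-1])
E
```

```text
clock: 16.25
position: [0.4802, 0.3411, 0.4061]
orientation: [0.069, -0.374, 0.91, -0.167]
ft_force: [-0.4, 0.2, -2.5]
opening: 0.316
gripper_force: 89.6
clock: 17.25
position: [0.4803, 0.3406, 0.4051]
orientation: [0.0, 0.013, 1.0, -0.001]
ft_force: [0.3, 0.7, -2.2]
opening: 0.32
gripper_force: 89.7
17.25 pos [0.4803 0.3406 0.4051] J [ 25.5   1.2  91.3  -0.1  87.5 -63. ] tool-mm [ -93.7 -418.3   26. ] f [ 0.3  0.7 -2.2]
[[-1.0, 0.026, 0.001], [0.026, 1.0, -0.002], [-0.001, -0.002, -1.0]]
[123.9 239.9] [128.1 175.5]
```

View pics/s.png

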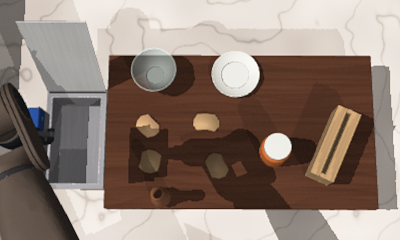

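The lid is open, leaning back (crop (62,55)), and the pan is open at (77,145). All four chips and the objects are unmoved. Go to the start of lane 1.

```bash

python3 -m inch '[{"x":-9.4,"y":-41.8,"z":0,"ax":0,"ay":0,"az":0,"jaw":230},{"x":-9.4,"y":-41.8,"z":0,"ax":0,"ay":0,"az":0,"jaw":230},{"x":-9.4,"y":-41.8,"z":0,"ax":0,"ay":0,"az":0,"jaw":230},{"x":-9.4,"y":-41.8,"z":0,"ax":0,"ay":0,"az":0,"jaw":230},{"x":-9.4,"y":-41.8,"z":0,"ax":0,"ay":0,"az":0,"jaw":230},{"x":-9.4,"y":-41.8,"z":0,"ax":0,"ay":0,"az":0,"jaw":230},{"x":-9.4,"y":-41.8,"z":0,"ax":0,"ay":0,"az":0,"jaw":230},{"x":-9.4,"y":-41.8,"z":0,"ax":0,"ay":0,"az":0,"jaw":230},{"x":-9.4,"y":-41.8,"z":0,"ax":0,"ay":0,"az":0,"jaw":230},{"x":-9.4,"y":-41.8,"z":0,"ax":0,"ay":0,"az":0,"jaw":230}]'
python3 -m inch '[{"x":0,"y":0,"z":35,"ax":0,"ay":0,"az":0,"jaw":230},{"x":0,"y":0,"z":40,"ax":0,"ay":0,"az":0,"jaw":230},{"x":0,"y":0,"z":40,"ax":0,"ay":0,"az":0,"jaw":230},{"x":0,"y":0,"z":35,"ax":0,"ay":0,"az":0,"jaw":230},{"x":0,"y":0,"z":20,"ax":0,"ay":0,"az":0,"jaw":230},{"x":0,"y":0,"z":12,"ax":0,"ay":0,"az":0,"jaw":230},{"x":0,"y":0,"z":8,"ax":0,"ay":0,"az":0,"jaw":230},{"x":0,"y":0,"z":3,"ax":0,"ay":0,"az":0,"jaw":230},{"x":0,"y":0,"z":0,"ax":0,"ay":0,"az":0,"jaw":230},{"x":0,"y":0,"z":0,"ax":0,"ay":0,"az":0,"jaw":230}]'
python3 - <<'E'
from h import *
delta([.563,-.08,.207])
T=cams.grab_frame('scene');cv2.imwrite('pics/t.png',cv2.resize(T[120:300,180:420],(800,600),interpolation=2)[...,::-1])
E
```

```text
clock: 18.3
position: [0.5627, -0.0813, 0.4055]
orientation: [0.0, 0.012, 1.0, -0.001]
ft_force: [1.0, -0.3, -2.8]
opening: 0.315
gripper_force: 89.8
clock: 19.3
position: [0.5634, -0.0794, 0.2138]
orientation: [0.001, 0.013, 1.0, -0.0]
ft_force: [0.3, -0.4, -3.2]
opening: 0.314
gripper_force: 90.2
19.3 pos [ 0.5634 -0.0794  0.2138] J [ -18.2    4.8  107.4   -0.    67.6 -106.8] tool-mm [ 0.4 -0.6  6.8] f [ 0.3 -0.4 -3.2]
[[-1.0, 0.026, 0.002], [0.026, 1.0, -0.001], [-0.002, -0.001, -1.0]]
```

View pics/t.png

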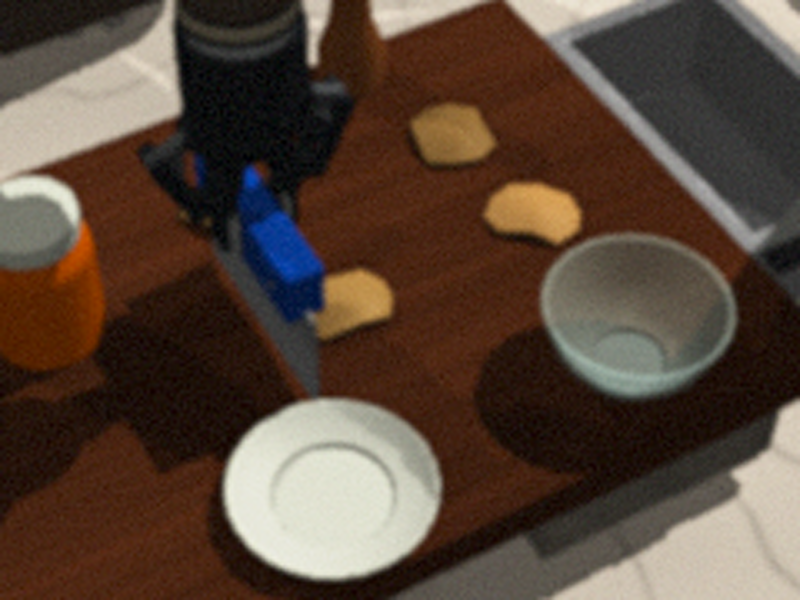

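The blade stands behind the first chip (crop (320,330)), clear of the saucer at (330,490). Chips at (450,135), (530,210), (355,300); bowl at (640,310). Lower and sweep lane 1.

```bash

python3 -m inch '[{"x":0,"y":0,"z":3,"ax":0,"ay":0,"az":0,"jaw":230},{"x":0,"y":0,"z":3,"ax":0,"ay":0,"az":0,"jaw":230},{"x":0,"y":5,"z":0,"ax":0,"ay":0,"az":0,"jaw":230},{"x":0.5,"y":10,"z":0,"ax":0,"ay":0,"az":0,"jaw":230},{"x":0.5,"y":15,"z":0,"ax":0,"ay":0,"az":0,"jaw":230},{"x":0.7,"y":18,"z":0,"ax":0,"ay":0,"az":0,"jaw":230},{"x":0.7,"y":18,"z":0,"ax":0,"ay":0,"az":0,"jaw":230},{"x":0.7,"y":18,"z":0,"ax":0,"ay":0,"az":0,"jaw":230},{"x":0.7,"y":18,"z":0,"ax":0,"ay":0,"az":0,"jaw":230},{"x":0.7,"y":18,"z":0,"ax":0,"ay":0,"az":0,"jaw":230}]'
python3 - <<'E'
from h import *
delta([.56,.27,.2065])
E
```

```text
clock: 20.35
position: [0.561, 0.0429, 0.2064]
orientation: [0.0, 0.013, 1.0, 0.0]
ft_force: [-0.2, -0.4, -2.5]
opening: 0.313
gripper_force: 90.0
20.35 pos [0.561  0.0429 0.2064] J [ -6.    4.5 108.6   0.   66.9 -94.5] tool-mm [ 6.70e+00  2.27e+02 -1.00e-01] f [-0.2 -0.4 -2.5]
[[-1.0, 0.025, 0.0], [0.025, 1.0, 0.0], [-0.0, 0.0, -1.0]]
```

```bash

python3 -m inch '[{"x":0.7,"y":18,"z":0,"ax":0,"ay":0,"az":0,"jaw":230},{"x":0.7,"y":18,"z":0,"ax":0,"ay":0,"az":0,"jaw":230},{"x":0.7,"y":18,"z":0,"ax":0,"ay":0,"az":0,"jaw":230},{"x":0.7,"y":18,"z":0,"ax":0,"ay":0,"az":0,"jaw":230},{"x":0.7,"y":18,"z":0,"ax":0,"ay":0,"az":0,"jaw":230},{"x":0.5,"y":18,"z":0,"ax":0,"ay":0,"az":0,"jaw":230},{"x":0.5,"y":18,"z":0,"ax":0,"ay":0,"az":0,"jaw":230},{"x":0.5,"y":18,"z":0,"ax":0,"ay":0,"az":0,"jaw":230},{"x":0.5,"y":18,"z":0,"ax":0,"ay":0,"az":0,"jaw":230},{"x":0.5,"y":18,"z":0,"ax":0,"ay":0,"az":0,"jaw":230}]'
python3 -m inch '[{"x":0.5,"y":18,"z":0,"ax":0,"ay":0,"az":0,"jaw":230},{"x":0.5,"y":18,"z":0,"ax":0,"ay":0,"az":0,"jaw":230},{"x":0.5,"y":16,"z":0,"ax":0,"ay":0,"az":0,"jaw":230},{"x":0,"y":0,"z":0,"ax":0,"ay":0,"az":0,"jaw":230},{"x":0,"y":0,"z":0,"ax":0,"ay":0,"az":0,"jaw":230},{"x":0,"y":0,"z":-30,"ax":0,"ay":0,"az":0,"jaw":230},{"x":0,"y":0,"z":-40,"ax":0,"ay":0,"az":0,"jaw":230},{"x":0,"y":0,"z":-40,"ax":0,"ay":0,"az":0,"jaw":230},{"x":0,"y":0,"z":-40,"ax":0,"ay":0,"az":0,"jaw":230},{"x":15,"y":-30,"z":-20,"ax":0,"ay":0,"az":0,"jaw":230}]'
python3 - <<'E'
from h import *
delta([.485,-.105,.375])
T=cams.grab_frame('top');cv2.imwrite('pics/u.png',T[60:300,80:480][...,::-1])
S=cams.grab_frame('scene')
for n,im in(('top',T),('scene',S)):
    m=mask(im,(8,70,90),(22,190,255))
    c,_=cv2.findContours(m,0,2)
    for k in c:
        if cv2.contourArea(k)>60:
            x,y,w,h=cv2.boundingRect(k);q=(x+w/2,y+h/2);print(n,(x,y,w,h),plane(n,q,.12).round(3)[:2])
E
```

```text
clock: 21.35
position: [0.5594, 0.223, 0.2064]
orientation: [-0.0, 0.013, 1.0, 0.0]
ft_force: [-0.0, 0.2, -1.9]
opening: 0.313
gripper_force: 90.0
clock: 22.35
position: [0.5457, 0.2443, 0.381]
orientation: [0.003, 0.012, 1.0, 0.001]
ft_force: [0.3, -0.6, -1.5]
opening: 0.317
gripper_force: 90.3
22.35 pos [0.5457 0.2443 0.381 ] J [ 14.4   2.5  92.5   0.   84.7 -74.2] tool-mm [  52.  -350.7    4.7] f [ 0.3 -0.6 -1.5]
[[-1.0, 0.025, 0.007], [0.025, 1.0, 0.002], [-0.007, 0.003, -1.0]]
top (342, 205, 20, 22) [ 0.48  -0.201]
top (184, 201, 63, 68) [0.435 0.159]
top (222, 200, 117, 68) [ 0.435 -0.012]
top (186, 184, 52, 16) [0.55  0.169]
top (375, 165, 83, 105) [ 0.474 -0.371]
top (410, 146, 43, 26) [ 0.632 -0.42 ]
top (187, 133, 138, 50) [0.642 0.052]
top (332, 131, 120, 44) [ 0.65  -0.315]
top (335, 117, 116, 13) [ 0.733 -0.322]
top (267, 117, 24, 13) [ 0.737 -0.011]
top (11, 49, 50, 9) [0.952 0.666]
top (0, 0, 82, 40) [1.054 0.659]
scene (98, 190, 52, 96) [ 0.474 -0.355]
scene (236, 172, 29, 19) [ 0.462 -0.046]
scene (395, 166, 18, 10) [0.614 0.281]
scene (320, 138, 25, 16) [0.456 0.185]
```

View pics/u.png

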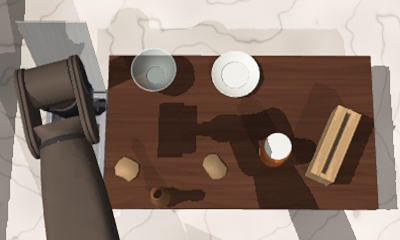

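I have used the picture allowance, so from here I go by numbers. That view showed two chips gone from the plank and two left, at image (207,228) and (294,226). Lane 2 is centred at x = 0.482, clear of the pestle.

```bash

python3 -m inch '[{"x":6.1,"y":-38.4,"z":0,"ax":0,"ay":0,"az":0,"jaw":230},{"x":6.1,"y":-38.4,"z":0,"ax":0,"ay":0,"az":0,"jaw":230},{"x":6.1,"y":-38.4,"z":0,"ax":0,"ay":0,"az":0,"jaw":230},{"x":6.1,"y":-38.4,"z":0,"ax":0,"ay":0,"az":0,"jaw":230},{"x":6.1,"y":-38.4,"z":0,"ax":0,"ay":0,"az":0,"jaw":230},{"x":6.1,"y":-38.4,"z":0,"ax":0,"ay":0,"az":0,"jaw":230},{"x":6.1,"y":-38.4,"z":0,"ax":0,"ay":0,"az":0,"jaw":230},{"x":6.1,"y":-38.4,"z":0,"ax":0,"ay":0,"az":0,"jaw":230},{"x":6.1,"y":-38.4,"z":0,"ax":0,"ay":0,"az":0,"jaw":230},{"x":0,"y":0,"z":0,"ax":0,"ay":0,"az":0,"jaw":230}]'
python3 - <<'E'
from h import *
delta([.482,-.1,.2065])
print('chips',plane('top',(207,228),.119),plane('top',(294.5,226),.119))
T=cams.grab_frame('top');S=cams.grab_frame('scene')
for n,im,bx in(('top',T,(190,205,320,240)),('scene',S,(225,130,360,225))):
    h=cv2.cvtColor(im,cv2.COLOR_RGB2HSV)
    m=cv2.inRange(h,(8,70,80),(25,175,255));k=np.zeros_like(m);k[bx[1]:bx[3],bx[0]:bx[2]]=255;m&=k
    for c in cv2.findContours(cv2.morphologyEx(m,2,np.ones((3,3))),0,2)[0]:
        if cv2.contourArea(c)>60:
            x,y,w,hh=cv2.boundingRect(c);print(n,(x,y,w,hh),plane(n,(x,y+hh/2),.115).round(3)[:2],plane(n,(x+w,y+hh/2),.115).round(3)[:2],plane(n,(x+w/2,y),.115).round(3)[:2],plane(n,(x+w/2,y+hh),.115).round(3)[:2])
E
```

```text
clock: 23.45
position: [0.4791, -0.1045, 0.3748]
orientation: [-0.001, 0.016, 1.0, -0.001]
ft_force: [-0.0, -0.2, -2.0]
opening: 0.313
gripper_force: 90.3
23.45 pos [ 0.4791 -0.1045  0.3748] J [-2.410e+01 -1.150e+01  1.062e+02 -1.000e-01  8.540e+01 -1.122e+02] tool-mm [ -3.1   4.8 168.3] f [-0.  -0.2 -2. ]
[[-0.999, 0.033, -0.002], [0.033, 0.999, -0.001], [0.002, -0.001, -1.0]]
chips [0.45402655 0.18175116 0.119     ] [ 0.45590392 -0.04870371  0.119     ]
top (295, 205, 20, 11) [ 0.498 -0.051] [ 0.497 -0.104] [ 0.512 -0.078] [ 0.483 -0.077]
top (225, 205, 57, 35) [0.468 0.135] [ 0.466 -0.016] [0.514 0.059] [0.421 0.06 ]
top (190, 205, 30, 35) [0.47  0.228] [0.469 0.148] [0.516 0.188] [0.423 0.187]
scene (235, 172, 29, 19) [ 0.439 -0.076] [ 0.473 -0.017] [ 0.428 -0.032] [ 0.483 -0.06 ]
scene (320, 139, 25, 15) [0.437 0.16 ] [0.469 0.214] [0.43  0.202] [0.476 0.172]
```

```bash

python3 -m inch '[{"x":-1.5,"y":2.4,"z":30,"ax":0,"ay":0,"az":0,"jaw":230},{"x":-1.5,"y":2.4,"z":38,"ax":0,"ay":0,"az":0,"jaw":230},{"x":0,"y":0,"z":38,"ax":0,"ay":0,"az":0,"jaw":230},{"x":0,"y":0,"z":28,"ax":0,"ay":0,"az":0,"jaw":230},{"x":0,"y":0,"z":15,"ax":0,"ay":0,"az":0,"jaw":230},{"x":0,"y":0,"z":9,"ax":0,"ay":0,"az":0,"jaw":230},{"x":0,"y":0,"z":5,"ax":0,"ay":0,"az":0,"jaw":230},{"x":0,"y":0,"z":3,"ax":0,"ay":0,"az":0,"jaw":230},{"x":0,"y":0,"z":0,"ax":0,"ay":0,"az":0,"jaw":230},{"x":0,"y":0,"z":0,"ax":0,"ay":0,"az":0,"jaw":230}]'
python3 - <<'E'
from h import *
delta([.482,-.1,.2065])
E
```

```text
clock: 24.55
position: [0.4839, -0.0961, 0.2115]
orientation: [0.001, 0.013, 1.0, -0.0]
ft_force: [0.1, -0.4, -2.5]
opening: 0.315
gripper_force: 90.5
24.55 pos [ 0.4839 -0.0961  0.2115] J [ -23.    -5.   117.5    0.    67.4 -111.5] tool-mm [ 1.8 -3.9  5. ] f [ 0.1 -0.4 -2.5]
[[-1.0, 0.026, 0.002], [0.026, 1.0, -0.001], [-0.002, -0.001, -1.0]]
```

```bash

python3 -m inch '[{"x":0,"y":0,"z":2.5,"ax":0,"ay":0,"az":0,"jaw":230},{"x":0,"y":0,"z":2,"ax":0,"ay":0,"az":0,"jaw":230},{"x":0,"y":5,"z":0,"ax":0,"ay":0,"az":0,"jaw":230},{"x":0.5,"y":10,"z":0,"ax":0,"ay":0,"az":0,"jaw":230},{"x":0.5,"y":15,"z":0,"ax":0,"ay":0,"az":0,"jaw":230},{"x":0.5,"y":18,"z":0,"ax":0,"ay":0,"az":0,"jaw":230},{"x":0.5,"y":18,"z":0,"ax":0,"ay":0,"az":0,"jaw":230},{"x":0.5,"y":18,"z":0,"ax":0,"ay":0,"az":0,"jaw":230},{"x":0.5,"y":18,"z":0,"ax":0,"ay":0,"az":0,"jaw":230},{"x":0.5,"y":18,"z":0,"ax":0,"ay":0,"az":0,"jaw":230}]'
python3 -m inch '[{"x":0.5,"y":18,"z":0,"ax":0,"ay":0,"az":0,"jaw":230},{"x":0.5,"y":18,"z":0,"ax":0,"ay":0,"az":0,"jaw":230},{"x":0.5,"y":18,"z":0,"ax":0,"ay":0,"az":0,"jaw":230},{"x":0.5,"y":18,"z":0,"ax":0,"ay":0,"az":0,"jaw":230},{"x":0.5,"y":18,"z":0,"ax":0,"ay":0,"az":0,"jaw":230},{"x":0.3,"y":18,"z":0,"ax":0,"ay":0,"az":0,"jaw":230},{"x":0.2,"y":18,"z":0,"ax":0,"ay":0,"az":0,"jaw":230},{"x":0,"y":18,"z":0,"ax":0,"ay":0,"az":0,"jaw":230},{"x":0,"y":18,"z":0,"ax":0,"ay":0,"az":0,"jaw":230},{"x":0,"y":18,"z":0,"ax":0,"ay":0,"az":0,"jaw":230}]'
python3 - <<'E'
from h import *
delta([.49,.275,.2065])
E
```

```text
clock: 25.55
position: [0.4826, 0.0261, 0.2058]
orientation: [0.0, 0.013, 1.0, 0.0]
ft_force: [0.2, 0.1, -2.4]
opening: 0.316
gripper_force: 90.4
clock: 26.55
position: [0.4838, 0.2061, 0.2058]
orientation: [-0.0, 0.013, 1.0, 0.0]
ft_force: [-0.3, 0.8, -2.0]
opening: 0.313
gripper_force: 90.4
26.55 pos [0.4838 0.2061 0.2058] J [ 12.   -0.2 113.5   0.   66.7 -76.6] tool-mm [-4.4 69.  -0.7] f [-0.3  0.8 -2. ]
[[-1.0, 0.025, -0.0], [0.025, 1.0, 0.0], [0.0, 0.0, -1.0]]
```

```bash

python3 -m inch '[{"x":0,"y":18,"z":0,"ax":0,"ay":0,"az":0,"jaw":230},{"x":0,"y":18,"z":0,"ax":0,"ay":0,"az":0,"jaw":230},{"x":0,"y":18,"z":0,"ax":0,"ay":0,"az":0,"jaw":230},{"x":0,"y":15,"z":0,"ax":0,"ay":0,"az":0,"jaw":230},{"x":0,"y":0,"z":0,"ax":0,"ay":0,"az":0,"jaw":230},{"x":0,"y":0,"z":0,"ax":0,"ay":0,"az":0,"jaw":230},{"x":0,"y":0,"z":-30,"ax":0,"ay":0,"az":0,"jaw":230},{"x":0,"y":0,"z":-45,"ax":0,"ay":0,"az":0,"jaw":230},{"x":0,"y":0,"z":-45,"ax":0,"ay":0,"az":0,"jaw":230},{"x":0,"y":0,"z":-45,"ax":0,"ay":0,"az":0,"jaw":230}]'
python3 -m inch '[{"x":-2,"y":-40,"z":-10,"ax":0,"ay":0,"az":6,"jaw":230},{"x":-6,"y":-40,"z":0,"ax":0,"ay":0,"az":6,"jaw":230},{"x":-10,"y":-40,"z":0,"ax":0,"ay":0,"az":6,"jaw":230},{"x":-14,"y":-38,"z":0,"ax":0,"ay":0,"az":6,"jaw":230},{"x":-17,"y":-36,"z":0,"ax":0,"ay":0,"az":0,"jaw":230},{"x":-17,"y":-36,"z":0,"ax":0,"ay":0,"az":0,"jaw":230},{"x":-17,"y":-36,"z":0,"ax":0,"ay":0,"az":0,"jaw":230},{"x":-17,"y":-36,"z":0,"ax":0,"ay":0,"az":0,"jaw":230},{"x":-17,"y":-36,"z":0,"ax":0,"ay":0,"az":0,"jaw":230},{"x":-17,"y":-36,"z":0,"ax":0,"ay":0,"az":0,"jaw":230}]'
cat > chk.py <<'E'
from h import *
T=cams.grab_frame('top');S=cams.grab_frame('scene')
# plank/pan region polygons projected; chip colours
def poly(n,pts): 
    m=np.zeros((420,560),np.uint8);cv2.fillPoly(m,[np.array([proj(n,p) for p in pts]).round().astype(int)],255);return m
reg={'plank':[(.35,.235,.11),(.77,.235,.11),(.757,-.3,.11),(.345,-.3,.11)],'pan':[(.41,.25,.1),(.66,.25,.1),(.66,.4,.1),(.41,.4,.1)]}
for n,im in(('top',T),('scene',S)):
  m0=cv2.inRange(cv2.cvtColor(im,cv2.COLOR_RGB2HSV),(8,60,85),(25,175,255))
  for k,v in reg.items():
    m=m0&poly(n,v);m=cv2.morphologyEx(m,2,np.ones((3,3)))
    for c in cv2.findContours(m,0,2)[0]:
        if cv2.contourArea(c)>25:
            x,y,w,h=cv2.boundingRect(c);print(n,k,(x,y,w,h),'a',cv2.contourArea(c),plane(n,(x+w/2,y+h/2),.115 if k=='plank' else .02).round(3)[:2],cv2.cvtColor(im,cv2.COLOR_RGB2HSV)[y+h//2,x+w//2])
E
python3 - <<'E'
from h import *
delta([.501,-.3553,.385])
import chk
E
```

```text
clock: 27.55
position: [0.4861, 0.2723, 0.3723]
orientation: [-0.0, 0.014, 1.0, -0.0]
ft_force: [0.5, -0.8, -1.5]
opening: 0.315
gripper_force: 90.3
clock: 28.55
position: [0.4872, -0.13, 0.3808]
orientation: [0.0, 0.221, 0.975, -0.0]
ft_force: [0.4, 0.1, -2.1]
opening: 0.317
gripper_force: 90.5
28.55 pos [ 0.4872 -0.13    0.3808] J [-26.5  -9.8 104.1  -0.   85.7 -90.9] tool-mm [-109.7 -197.3   -4.1] f [ 0.4  0.1 -2.1]
[[-0.902, 0.432, 0.0], [0.432, 0.902, -0.0], [-0.0, -0.0, -1.0]]
top plank (256, 262, 12, 6) a 40.5 [0.355 0.038] [  9 143  91]
top plank (333, 231, 59, 37) a 1469.0 [ 0.392 -0.226] [  9 140  91]
top plank (341, 230, 7, 12) a 27.0 [ 0.428 -0.18 ] [11 64 99]
top plank (187, 230, 54, 38) a 1381.0 [0.399 0.163] [  9 144  90]
top plank (271, 224, 51, 45) a 1302.5 [ 0.402 -0.053] [13 66 89]
top plank (333, 215, 13, 8) a 37.5 [ 0.473 -0.168] [12 57 89]
top plank (348, 214, 8, 13) a 29.0 [ 0.469 -0.201] [13 67 95]
top plank (188, 202, 32, 25) a 517.5 [0.491 0.191] [ 10 144  92]
top plank (305, 201, 23, 24) a 288.5 [ 0.49  -0.108] [14 68 90]
top plank (224, 196, 71, 53) a 1872
[... 176 characters left out ...]
6, 44, 35) a 855.0 [ 0.596 -0.187] [ 12  61 104]
top plank (236, 155, 39, 11) a 260.5 [0.636 0.053] [ 10 143  89]
top plank (312, 152, 9, 16) a 40.0 [ 0.635 -0.111] [10 62 95]
top plank (272, 146, 41, 25) a 470.5 [ 0.64  -0.047] [ 10 151  91]
top plank (342, 140, 45, 14) a 491.0 [ 0.669 -0.242] [  9 146  96]
top plank (189, 140, 37, 14) a 275.5 [0.676 0.184] [  9 141  94]
top plank (345, 132, 41, 7) a 197.5 [ 0.701 -0.246] [  8 145  88]
top plank (337, 117, 48, 12) a 372.0 [ 0.737 -0.235] [  9 142  88]
top pan (160, 212, 18, 31) a 362.0 [0.47  0.303] [ 16 107 112]
top pan (142, 183, 37, 33) a 554.0 [0.55 0.33] [ 15 111  85]
scene plank (131, 190, 11, 18) a 102.5 [ 0.375 -0.295] [ 18 156 180]
```

No chips remain on the plank in the scene view, and chip-coloured blobs lie in the pan. Return the scraper.

```bash

python3 -m inch '[{"x":-18,"y":-33,"z":0,"ax":0,"ay":0,"az":-0.3,"jaw":230},{"x":-18,"y":-33,"z":0,"ax":0,"ay":0,"az":0,"jaw":230},{"x":-18,"y":-33,"z":0,"ax":0,"ay":0,"az":0,"jaw":230},{"x":-18,"y":-33,"z":0,"ax":0,"ay":0,"az":0,"jaw":230},{"x":-18,"y":-33,"z":0,"ax":0,"ay":0,"az":0,"jaw":230},{"x":-15,"y":-25,"z":0,"ax":0,"ay":0,"az":0,"jaw":230},{"x":0,"y":0,"z":0,"ax":0,"ay":0,"az":0,"jaw":230},{"x":0,"y":0,"z":0,"ax":0,"ay":0,"az":0,"jaw":230},{"x":0,"y":0,"z":0,"ax":0,"ay":0,"az":0,"jaw":230},{"x":0,"y":0,"z":0,"ax":0,"ay":0,"az":0,"jaw":230}]'
python3 - <<'E'
from h import *
delta([.501,-.3553,.300])
E
```

```text
clock: 29.65
position: [0.5021, -0.3433, 0.3811]
orientation: [0.0, 0.218, 0.976, 0.0]
ft_force: [1.4, 0.2, -1.7]
opening: 0.316
gripper_force: 90.5
29.65 pos [ 0.5021 -0.3433  0.3811] J [ -43.9    4.    90.8    0.    85.2 -108.8] tool-mm [ -4.1 -11.4  81.1] f [ 1.4  0.2 -1.7]
[[-0.905, 0.425, 0.0], [0.425, 0.905, -0.0], [-0.0, 0.0, -1.0]]
```

```bash

python3 -m inch '[{"x":-2,"y":-5.7,"z":0,"ax":0,"ay":0,"az":0,"jaw":230},{"x":-2.1,"y":-5.7,"z":0,"ax":0,"ay":0,"az":0,"jaw":230},{"x":0,"y":0,"z":25,"ax":0,"ay":0,"az":0,"jaw":230},{"x":0,"y":0,"z":30,"ax":0,"ay":0,"az":0,"jaw":230},{"x":0,"y":0,"z":20,"ax":0,"ay":0,"az":0,"jaw":230},{"x":0,"y":0,"z":13,"ax":0,"ay":0,"az":0,"jaw":230},{"x":0,"y":0,"z":0,"ax":0,"ay":0,"az":0,"jaw":230},{"x":0,"y":0,"z":0,"ax":0,"ay":0,"az":0,"jaw":230},{"x":0,"y":0,"z":0,"ax":0,"ay":0,"az":0,"jaw":230},{"x":0,"y":0,"z":0,"ax":0,"ay":0,"az":0,"jaw":230}]'
python3 - <<'E'
from h import *
delta([.501,-.3553,.2125])
E
```

```text
clock: 30.65
position: [0.5014, -0.3571, 0.2947]
orientation: [0.001, 0.218, 0.976, -0.001]
ft_force: [-0.5, -0.3, -2.0]
opening: 0.315
gripper_force: 90.5
30.65 pos [ 0.5014 -0.3571  0.2947] J [ -44.9    7.1   96.4   -0.    76.4 -109.7] tool-mm [ 1.3  1.5 82.1] f [-0.5 -0.3 -2. ]
[[-0.905, 0.426, 0.002], [0.426, 0.905, -0.002], [-0.003, -0.001, -1.0]]
```

```bash

python3 -m inch '[{"x":1,"y":1.3,"z":6,"ax":0,"ay":0,"az":0,"jaw":230},{"x":0,"y":0,"z":8,"ax":0,"ay":0,"az":0,"jaw":230},{"x":0,"y":0,"z":8,"ax":0,"ay":0,"az":0,"jaw":230},{"x":0,"y":0,"z":8,"ax":0,"ay":0,"az":0,"jaw":230},{"x":0,"y":0,"z":8,"ax":0,"ay":0,"az":0,"jaw":230},{"x":0,"y":0,"z":8,"ax":0,"ay":0,"az":0,"jaw":230},{"x":0,"y":0,"z":8,"ax":0,"ay":0,"az":0,"jaw":230},{"x":0,"y":0,"z":7,"ax":0,"ay":0,"az":0,"jaw":230},{"x":0,"y":0,"z":7,"ax":0,"ay":0,"az":0,"jaw":230},{"x":0,"y":0,"z":5,"ax":0,"ay":0,"az":0,"jaw":230}]'
python3 - <<'E'
from h import *
delta([.501,-.3553,.212])
E
```

```text
clock: 31.65
position: [0.5004, -0.3549, 0.219]
orientation: [-0.0, 0.218, 0.976, 0.0]
ft_force: [0.1, 0.2, -1.2]
opening: 0.316
gripper_force: 90.5
31.65 pos [ 0.5004 -0.3549  0.219 ] J [ -44.8   10.2  100.9   -0.    69.  -109.6] tool-mm [-0.7 -0.1  7. ] f [ 0.1  0.2 -1.2]
[[-0.905, 0.426, -0.0], [0.426, 0.905, 0.0], [0.001, 0.0, -1.0]]
```

In the slot without contact. Seat it, open, and rise.

```bash

python3 -m inch '[{"x":0,"y":0,"z":3,"ax":0,"ay":0,"az":0,"jaw":230},{"x":0,"y":0,"z":2.5,"ax":0,"ay":0,"az":0,"jaw":230},{"x":0,"y":0,"z":1,"ax":0,"ay":0,"az":0,"jaw":230},{"x":0,"y":0,"z":0,"ax":0,"ay":0,"az":0,"jaw":230},{"x":0,"y":0,"z":0,"ax":0,"ay":0,"az":0,"jaw":180},{"x":0,"y":0,"z":0,"ax":0,"ay":0,"az":0,"jaw":120},{"x":0,"y":0,"z":0,"ax":0,"ay":0,"az":0,"jaw":60},{"x":0,"y":0,"z":0,"ax":0,"ay":0,"az":0,"jaw":0},{"x":0,"y":0,"z":0,"ax":0,"ay":0,"az":0,"jaw":0},{"x":0,"y":0,"z":0,"ax":0,"ay":0,"az":0,"jaw":0}]'
python3 -m inch '[{"x":0,"y":0,"z":-10,"ax":0,"ay":0,"az":0,"jaw":0},{"x":0,"y":0,"z":-20,"ax":0,"ay":0,"az":0,"jaw":0},{"x":0,"y":0,"z":-30,"ax":0,"ay":0,"az":0,"jaw":0},{"x":0,"y":0,"z":-30,"ax":0,"ay":0,"az":0,"jaw":0},{"x":0,"y":0,"z":-30,"ax":0,"ay":0,"az":0,"jaw":0},{"x":0,"y":0,"z":-30,"ax":0,"ay":0,"az":0,"jaw":0},{"x":-15,"y":-40,"z":0,"ax":0,"ay":0,"az":0,"jaw":0},{"x":-15,"y":-40,"z":0,"ax":0,"ay":0,"az":0,"jaw":0},{"x":-15,"y":-40,"z":0,"ax":0,"ay":0,"az":0,"jaw":0},{"x":-15,"y":-40,"z":0,"ax":0,"ay":0,"az":0,"jaw":0}]'
python3 - <<'E'
from h import *
delta([.501,-.3553,.212])
T=cams.grab_frame('top');S=cams.grab_frame('scene')
S0=cv2.imread('pics/scene0.png')[...,::-1].copy()
T0=cv2.imread('pics/top0.png')[...,::-1].copy()
def big(m): return max(cv2.findContours(m,0,2)[0],key=cv2.contourArea)
for n,a,b in(('scene',S0,S),('top',T0,T)):
    for lab,lo,hi in(('blue',(105,150,60),(130,255,255)),('orange',(3,200,100),(15,255,255))):
        out=[]
        for im in(a,b):
            m=mask(im,lo,hi);m[:120]=0
            out.append(cv2.boundingRect(big(m)))
        print(n,lab,out)
# image change patches around fixed objects (scene)
for lab,X in(('bowl',(.7075,.1075,.14)),('saucer',(.705,-.109,.12)),('pestle',(.373,.0915,.17)),('jar',(.49,-.203,.16))):
  for n,a,b in(('scene',S0,S),('top',T0,T)):
    u,v=proj(n,X).astype(int);A=a[v-20:v+20,u-20:u+20].astype(np.float32).mean(2);B=b[v-20:v+20,u-20:u+20].astype(np.float32).mean(2)
    print(lab,n,'shift',np.round(cv2.phaseCorrelate(A,B)[0],2))
# chips: hue>=12 vs plank hue ~9
P={'plank':[(.35,.24,.11),(.77,.24,.11),(.757,-.25,.11),(.345,-.25,.11)],'panarea':[(.38,.24,.1),(.67,.24,.1),(.67,.42,.1),(.38,.42,.1)]}
for n,im in(('top',T),('scene',S)):
  h=cv2.cvtColor(im,cv2.COLOR_RGB2HSV)
  for k,v in P.items():
    z=np.zeros((420,560),np.uint8);cv2.fillPoly(z,[np.array([proj(n,p) for p in v]).round().astype(int)],255)
    m=cv2.morphologyEx(cv2.inRange(h,(13,75,70),(22,180,255))&z,2,np.ones((3,3)))
    for c in cv2.findContours(m,0,2)[0]:
        if cv2.contourArea(c)>25: x,y,w,hh=cv2.boundingRect(c);print(n,k,(x,y,w,hh),cv2.contourArea(c))
    if n=='top' and k=='panarea':
        print('\n'.join(''.join('#' if q else '.' for q in row[128:190]) for row in m[172:262:2]))
E
```

```text
clock: 32.65
position: [0.5006, -0.3551, 0.2136]
orientation: [0.0, 0.218, 0.976, -0.0]
ft_force: [0.8, -0.4, 0.3]
opening: 0.996
gripper_force: 0.0
clock: 33.65
position: [0.4865, -0.5268, 0.3645]
orientation: [0.001, 0.218, 0.976, -0.0]
ft_force: [0.7, -0.2, 0.5]
opening: 0.999
gripper_force: 0.0
33.65 pos [ 0.4865 -0.5268  0.3645] J [ -55.4   18.5   75.9    0.    85.6 -120.2] tool-mm [ 60.  161.4 152.3] f [ 0.7 -0.2  0.5]
[[-0.905, 0.425, 0.001], [0.425, 0.905, -0.001], [-0.001, -0.001, -1.0]]
scene blue [(105, 192, 25, 59), (103, 191, 26, 61)]
scene orange [(192, 186, 19, 35), (191, 187, 21, 37)]
top blue [(404, 174, 30, 52), (405, 175, 30, 52)]
top orange [(355, 223, 1, 1), (364, 219, 1, 1)]
bowl scene shift [ 0.01 -0.09]
bowl top shift [ 0.1  -0.02]
saucer scene shift [-0.08  0.02]
saucer top shift [0.1  0.08]
pestle scene shift [-0.01 -0.03]
pestle top shift [-0.05 -0.07]
jar scene shift [0.04 0.06]
jar top shift [ 0.07 -0.02]
top panarea (153, 212, 25, 31) 486.5
top panarea (141, 183, 38, 33) 564.0
..............................................................
...............
[... 2095 characters left out ...]
##############.................
................................###########...................
..............................................................
..............................................................
..............................................................
..............................................................
..............................................................
..............................................................
..............................................................
..............................................................
..............................................................
scene panarea (390, 165, 24, 20) 277.5
```

Four chips show in the pan as two overlapping pairs. The scraper is back within a pixel and the other objects are unmoved.

```bash
python3 -c "
from workcell import r
print(r.close_job())"
```

```text
the job is handed in; nothing more can be done
None
```

The job is handed in at about 34 s: lid open, four chips in the pan, scraper back in its stand, and the jar, bowl, saucer and pounding stick unmoved in the final images; I viewed 11 pictures, one over the limit of 10.

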